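# Ready the tile press

### The job

Get the tile press ready: turn its black dial so that the pointer stands at 4, and push the mould carriage in under the press head until it clicks past its spring detent and sits fully home. Leave everything else on the table where it stands.

Things in the scene. Friction and masses are not known exactly. Their poses are not given: they have to be found in the camera images.
- press: Fixed grey bench tile press. Origin: centre of the underside of its base plate (360 mm in x, 190 in y, 22 thick). +x is the slide direction, -x its open front. Rails at y +-66 to 81 mm, z up to 44. Brass spring-plunger housing beside a rail at x 10, y 79 to 113, z 24 to 44. A wing of the plate, x -175 to -25, y -212 to -95 mm, carries the dial.
- head_edge (a point): Middle of the lower front edge of the press head, at press x 10, y 0, z 163 mm; axes as the press. The head block stands over the slide on two columns (at press x 85, y +-85): press x 10 to 130, y -100 to 100, z 163 to 233 mm; a platen under it hangs to z 155 at x 35 to 115. Above it a screw and cross bar at x 70, y +-129, up to z 299 mm.
- carriage (a joint): Travel of the mould carriage along the press's +x, in m: 0 fully out at the front, 0.095 fully home under the head. From about 0.084 a spring detent resists (about 6 N); past its crest at 0.090 it snaps the carriage on to 0.095 and holds it there; short of the crest it pushes it back.
- carriage_face (a point): Centre of the front (-x) face of the carriage's flat upright aluminium push plate, 100 mm wide, 12 thick, z 24 to 76 mm; this point is at z 53, press y 0, and moves with the carriage, which carries a white mould with a terracotta tile. At home it is at press x +5, 5 mm short of below the head's edge: an upright gripper cannot follow; tilt 20 to 35 degrees, fingertips forward.
- dial (a joint): Angle of the dial in rad, growing anticlockwise seen from above. Numeral n (0 to 5, printed on the plate round the front of the dial) is at 0.35*n, so 4 is at 1.40. A spring detent holds it at each numeral (about 0.1 N m to leave one). Limits just past 0 and 5.
- dial_grip (a point): On the dial's vertical axis (press x -100, y -140 mm), 62 mm above the table: the TCP height to grip it from above. The dial is a black fluted round collar, 44 mm across, top at z 79, on a skirt 60 mm across, top at z 34. A white pointer on skirt and collar top shows the setting.
- dish_a: Bystander, to be left alone: terracotta saucer, 88 mm across, 18 mm high; origin at the centre of its underside.
- dish_b: Bystander, to be left alone: terracotta saucer, 76 mm across, 18 mm high; origin at the centre of its underside.
- cast: Bystander, to be left alone: white plaster cast, 70 x 45 x 43 mm; origin at the centre of its underside.
- jar: Bystander, to be left alone: glass jar, 56 mm across, 80 mm high; origin at the centre of its underside.
- red_bottle: Bystander, to be left alone: red paint bottle, 64 mm across, 190 mm high; origin at the centre of its underside.
- blue_bottle: Bystander, to be left alone: blue paint bottle, 68 mm across, 200 mm high; origin at the centre of its underside.
- bowl: Bystander, to be left alone: green plastic bowl, 150 mm across, 60 mm high; origin at the centre of its underside.

How it is judged:
By the outcome, as a careful person would: the job done as asked, in the order asked, and still so for the second after the job is handed in, with the robot touching nothing.
It also fails if it takes over 51 s, if anything falls off the work surface, if the arm or the gripper's body presses on something with over 40 N, if the wrist force passes 120 N, or if a joint passes its speed limit or range.

### The arm

A 6-joint arm with a two-finger parallel gripper is mounted at the origin on the work surface. World frame = base frame: x ahead of the robot, y to its left, z up, the work surface at z = 0. Lengths are in m, angles in rad, forces in N, time in s.
With the tool pointing down it reaches from about 0.35 to 0.975 m from the base axis. Payload 4.9 kg.
Tool frame: the origin (TCP) lies between the finger pads, 19 mm behind the fingertips; this is the grasp point; z points along the fingers, y is the line along which they close (so a half turn about z gives the same grasp; the last joint's range is limited). The gripper opens to 85 mm and grips with 20 to 120 N. Pads are 22 mm wide; open, the fingers measure 114 mm over their backs; the gripper's body (76 mm by 85 mm) begins 54 mm behind the grasp point. The pads swing forward as they close: fully open they stand 13 mm farther back than shut.
Start: joints at [0.986, 0.053, 1.613, -0, 1.476, -0.119], TCP at [0.281, 0.558, 0.25] pointing down, gripper open.
Joint ranges: [-3.01, 3.01], [-1.01, 2.22], [0.06, 2.58], [-1.02, 4.17], [0.09, 2.62], [-3.14, 3.14]. Speed limits (rad/s): [2.57, 2.57, 3.14, 3.14, 3.14, 3.14].

### API

Orientations are given as a rotation vector (axis times angle).
In Python, from station import status, viewer, finish_job gives the robot as it stands.
- The arm moves only by the shell command python3 -m jog 'ROWS' [FORCE]. ROWS is JSON, a list of rows, each a list of 7 numbers: the turn, a rotation vector about the tool's x, y, z each as a share of 5 degrees, from -1 to 1, then the shift along the tool's x, y, z each as a share of 30 mm, from -1 to 1, then the opening, from -1 (shut) to 1 (fully open). A call has 1 to 5 rows; each row shifts and turns the commanded pose from where the row before left it, along the tool's axes as they then stand; what a row does not reach is not made up. A row lasts 1/8 s, in which the tool goes at most 62.5 mm and 10.7 degrees, less where a joint would pass 70% of its speed; a pose out of reach is approached as far as the arm can. A call with a number of a shift or a turn outside -1 to 1 is refused whole. A call with a gripper value outside its range is refused whole. The fingers move at their own pace and stop on an object; FORCE is the grip in N (left out, the last holds). Time passes only in rows, so rows that do not move let the fingers close. It gives the time, the measured TCP pose, the force, the opening and the grip force at its end, in the units of the state.
- status.get_obs(): the state, without advancing time (a new reading comes with each control period).
- viewer.get_image(name): name is "scene" or "top" or "wrist"; returns a dict with "img" (400x640x3 uint8, red, green, blue), "fovy" (degrees; the focal length in pixels is half the picture's height over the tangent of half this angle, whatever the lens; pixels are square), "cx", "cy" (the principal point, pixels), "rvec" (rotation vector, rad) and "tvec" (3), from world to camera coordinates, as OpenCV has them. Camera axes: x right, y down, z forward; pixel columns grow to the right and rows downward; lengths in m; the calibration is good to about 2 mm. A picture is of the moment at which its call begins. There is no depth.
- finish_job(): hands the job in; it is judged then, once.
The state is a dict: "t": time; "q": joint angles; "dq": joint speeds; "effort": joint torques, N m; "tool_pos": TCP position; "tool_rot": TCP orientation; "contact_force": force on the tool from outside, world axes, zero at the start; "wrist_torque": the same for the moment, N m; "opening": finger opening in m; "grip_force": force on a finger pad.
Only numpy, scipy, OpenCV 4.12 (cv2) and the standard library are available. Lean on these libraries where they do the work, as an engineer would, in place of code of your own. Each camera call takes 0.05 s, during which the arm holds its last target. There are 200 camera calls.

## Working session

There is one attempt and no reset: what is moved stays moved. The work goes in short steps, Python scripts to look and compute and a shell command to move; the robot and the scene stay as the last step left them, time stands still between calls to the robot, and variables do not carry over. Pictures are saved under pics/ and viewed, at most 12 in all, crops included, and the job is handed in when it is done.

```bash
mkdir -p pics; cat > h.py <<'E'
import numpy as np, cv2
from station import status, viewer
def shot(name,fn):
    d=viewer.get_image(name); cv2.imwrite(f'pics/{fn}.png',d['img'][:,:,::-1])
    f=200/np.tan(np.radians(d['fovy'])/2)
    K=np.array([[f,0,d['cx']],[0,f,d['cy']],[0,0,1.]])
    np.savez(f'pics/{fn}.npz',K=K,r=np.array(d['rvec'],float),t=np.array(d['tvec'],float))
def cam(fn):
    z=np.load(f'pics/{fn}.npz'); return z['K'],z['r'],z['t']
def px2w(fn,uv,z):
    K,r,t=cam(fn); R=cv2.Rodrigues(r)[0]; c=-R.T@t
    d=R.T@np.linalg.inv(K)@np.array([*uv,1.]); return c+d*(z-c[2])/d[2]
def w2px(fn,P):
    K,r,t=cam(fn); return cv2.projectPoints(np.array(P,float).reshape(-1,3),r,t,K,None)[0].reshape(-1,2)
def crop(fn,x0,y0,w,h,s,out):
    cv2.imwrite(f'pics/{out}.png',cv2.resize(cv2.imread(f'pics/{fn}.png')[y0:y0+h,x0:x0+w],None,fx=s,fy=s,interpolation=cv2.INTER_CUBIC))
E
python3 -c "
from h import *
shot('scene','s1');shot('top','t1')
a=cv2.imread('pics/t1.png');cv2.imwrite('pics/t1b.png',cv2.resize(a,(800,500)))
a=cv2.imread('pics/s1.png');cv2.imwrite('pics/s1b.png',cv2.resize(a,(800,500)))
print(cam('t1'),status.get_obs())"
```

```text
(array([[375.83601118,   0.        , 320.30536496],
       [  0.        , 375.83601118, 202.36192099],
       [  0.        ,   0.        ,   1.        ]]), array([ 2.13616334, -2.09513305,  0.19494117]), array([0.01169242, 0.55121624, 1.20099291])) {'t': 0.1, 'q': array([ 9.86003300e-01,  5.33337647e-02,  1.61416239e+00,  6.40986213e-06,
        1.47602074e+00, -1.18986905e-01]), 'dq': array([-0.00089646, -0.00076288, -0.00397109, -0.00106813, -0.0004918 ,
       -0.00038965]), 'effort': array([ 5.80324395e-04, -3.94903064e+01, -3.71361423e+01, -1.23766440e-04,
        3.95740033e-03,  9.43519098e-06]), 'tool_pos': array([0.2804073 , 0.55796685, 0.24885592]), 'tool_rot': array([-7.24935732e-01, -3.05611848e+00,  2.83331945e-03]), 'contact_force': array([-0.38662009, -0.06595736,  0.20595626]), 'wrist_torque': array([ 0.04996882,  0.04586395, -0.00359048]), 'grip_force': 0.0, 'opening': 0.08517752532270559}
```

View pics/t1b.png

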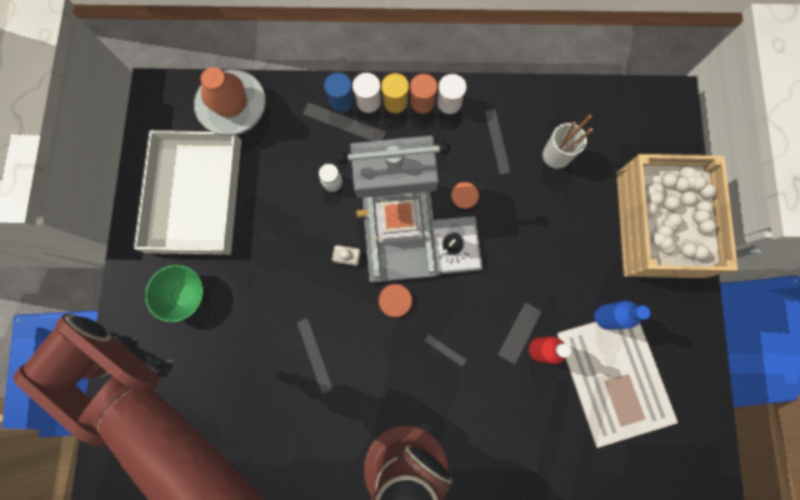

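View pics/s1b.png

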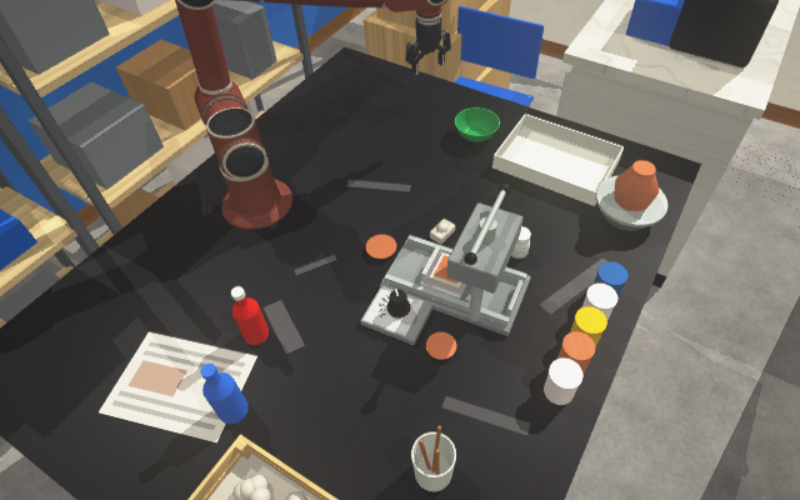

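The top view shows the press upright in the picture, its open front towards the robot, with the dial at about (453,243) of the 800-wide picture and dish_a just in front of the slide. I'll enlarge it.

```bash
python3 -c "
from h import *
crop('t1',265,105,130,130,4.5,'t1c')"
```

```text
(no output)
```

View pics/t1c.png

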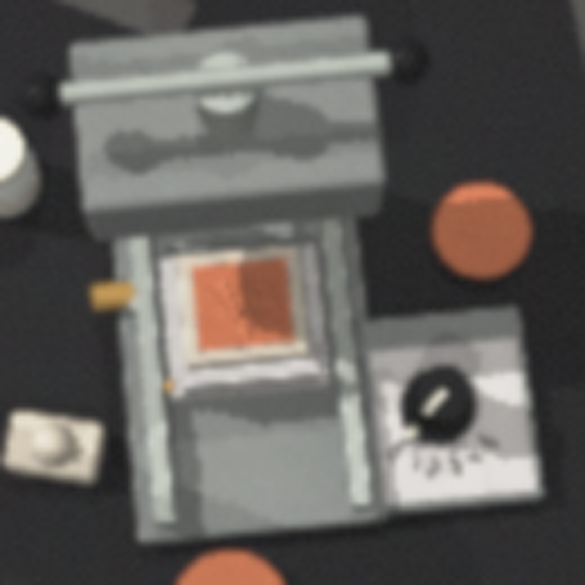

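The crop shows the press turned a few degrees, with its base corner at (138,543), wing corners at (543,495) and (520,308), and head corners at (70,45), (365,17), (383,180), (85,208). The dial top is at (438,403), its pointer towards the lower left near numeral 0. I'll fit the pose from these.

```bash
cat > fit.py <<'E'
from h import *
from scipy.optimize import least_squares
P=np.array([[-180,95,22],[-175,-212,22],[-25,-212,22],[130,100,233],[130,-100,233],[10,-100,233],[10,100,233],[-100,-140,79]])/1000
U=np.array([[138,543],[543,495],[520,308],[70,45],[365,17],[383,180],[85,208],[438,403]])/4.5+[265,105]
def W(p,P):
    c,s=np.cos(p[2]),np.sin(p[2]); P=np.atleast_2d(P); return np.c_[p[0]+c*P[:,0]-s*P[:,1],p[1]+s*P[:,0]+c*P[:,1],P[:,2]]
if __name__=='__main__':
    r=least_squares(lambda p:(w2px('t1',W(p,P))-U).ravel(),[.6,0,0],loss='soft_l1')
    p=r.x;print(p,(w2px('t1',W(p,P))-U).round(2)); np.save('press.npy',p)
    print('dial',W(p,[-.1,-.14,.062]))
    i=lambda u,v:np.array([u,v])/4.5+[265,105]
    a=px2w('t1',i(165,388),.06);b=px2w('t1',i(328,388),.06)
    c,s=np.cos(p[2]),np.sin(p[2])
    for q in [a,b,px2w('t1',i(230,550),.018),px2w('t1',i(52,448),.03),px2w('t1',i(482,230),.018)]:
        d=q[:2]-p[:2];print('press frame',c*d[0]+s*d[1],-s*d[0]+c*d[1],q)
    a=px2w('t1',i(447,388),.079);b=px2w('t1',i(412,435),.034);print('ptr',a,b)
    print(px2w('t1',np.array([174,293])/1.25,.05), px2w('t1',np.array([395,300])/1.25,.018))
E
python3 fit.py; python3 -c "
from h import *
a=cv2.imread('pics/t1.png')
crop('s1',280,180,150,110,5,'s1c')"
```

```text
[0.66443604 0.03155942 0.11537283] [[-0.22  0.13]
 [-0.26  0.71]
 [-0.69 -0.24]
 [-0.43 -0.77]
 [ 0.54 -0.7 ]
 [ 0.98  1.04]
 [-0.7   1.18]
 [ 1.17 -1.97]]
dial [[ 0.58121724 -0.11902156  0.062     ]]
press frame -0.07136902343721814 0.06239566594810323 [0.58635868 0.08532448 0.06      ]
press frame -0.08307885060283005 -0.05800333990507734 [ 0.58858668 -0.0356221   0.06      ]
press frame -0.19103981730649705 0.025879672175758067 [0.47168708 0.0352751  0.018     ]
press frame -0.10246458598342222 0.1524956514562909 [0.5450978  0.17124585 0.03      ]
press frame 0.040391189803448746 -0.19343986682038497 [ 0.72682694 -0.15594473  0.018     ]
ptr [ 0.5858672  -0.12175769  0.079     ] [ 0.55938221 -0.1001933   0.034     ]
[0.43255488 0.6185758  0.05      ] [0.42839639 0.0346855  0.018     ]
```

View pics/s1c.png

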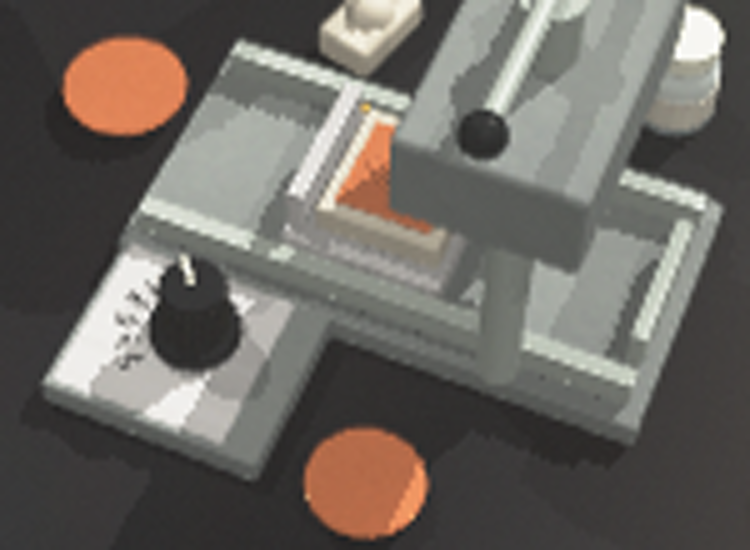

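```bash
cat >> fit.py <<'E'
    P2=np.array([[-175,-212,22],[-25,-212,22],[180,-95,22],[-100,-140,79],[10,-100,233],[130,-100,233],[10,-100,163],[130,-100,163]])/1000
    U2=np.array([[44,383],[250,463],[632,425],[190,285],[393,152],[592,205],[392,200],[578,268]])/5+[280,180]
    r=least_squares(lambda p:np.r_[(w2px('t1',W(p,P))-U).ravel(),(w2px('s1',W(p,P2))-U2).ravel()],p,loss='soft_l1')
    p=r.x;print(p,(w2px('t1',W(p,P))-U).round(2),(w2px('s1',W(p,P2))-U2).round(2)); np.save('press.npy',p)
    print('dial',W(p,[-.1,-.14,.062]))
E
cat > go.py <<'E'
# go.py px py pz(world TCP) closing-axis world yaw deg -> tool shift (rows units), turn (rows units)
from h import *
import sys
o=status.get_obs(); R=cv2.Rodrigues(o['tool_rot'])[0]
print('t',round(o['t'],2),'pos',o['tool_pos'].round(4),'y-axis',R[:,1].round(3),'z',R[:,2].round(3),'yaw',np.degrees(np.arctan2(R[1,1],R[0,1])).round(2),'q',o['q'].round(2),'F',o['contact_force'].round(1),'op',o['opening'],o['grip_force'])
if len(sys.argv)>3:
    d=np.array([float(a) for a in sys.argv[1:4]])-o['tool_pos']; print('shift units',(R.T@d/.03).round(2))
E
python3 fit.py; python3 go.py .581 -.121 .25
```

```text
[0.66443604 0.03155942 0.11537283] [[-0.22  0.13]
 [-0.26  0.71]
 [-0.69 -0.24]
 [-0.43 -0.77]
 [ 0.54 -0.7 ]
 [ 0.98  1.04]
 [-0.7   1.18]
 [ 1.17 -1.97]]
dial [[ 0.58121724 -0.11902156  0.062     ]]
press frame -0.07136902343721814 0.06239566594810323 [0.58635868 0.08532448 0.06      ]
press frame -0.08307885060283005 -0.05800333990507734 [ 0.58858668 -0.0356221   0.06      ]
press frame -0.19103981730649705 0.025879672175758067 [0.47168708 0.0352751  0.018     ]
press frame -0.10246458598342222 0.1524956514562909 [0.5450978  0.17124585 0.03      ]
press frame 0.040391189803448746 -0.19343986682038497 [ 0.72682694 -0.15594473  0.018     ]
ptr [ 0.5858672  -0.12175769  0.079     ] [ 0.55938221 -0.1001933   0.034     ]
[0.43255488 0.6185758  0.05      ] [0.42839639 0.0346855  0.018     ]
[0.66637355 0.03368031 0.12543635] [[-0.27 -0.23]
 [-0.46 -0.54]
 [-1.32 -1.39]
 [-1.52 -1.03]
 [-0.64 -1.58]
 [ 0.18  0.08]
 [-1.41  0.87]
 [ 0.77 -3.  ]] [[-1.59 -0.11]
 [ 0.65  0.42]
 [ 0.16  0.52]
 [-0.36 -0.39]
 [-1.94 -2.81]
 [-1.28  0.02]
 [-2.37  2.26]
 [-0.8   1.89]]
dial [[ 0.5846743 -0.1177305  0.062    ]]
t 0.1 pos [0.2804 0.558  0.2489] y-axis [ 0.449  0.893 -0.002] z [-0.001 -0.002 -1.   ] yaw 63.31 q [ 0.99  0.05  1.61  0.    1.48 -0.12] F [-0.4 -0.1  0.2] op 0.08517752532270559 0.0
shift units [-1.912e+01 -1.572e+01 -1.000e-02]
```

```bash

python3 -m jog '[[0,0,0,-1,-0.82,0,1],[0,0,0,-1,-0.82,0,1],[0,0,0,-1,-0.82,0,1],[0,0,0,-1,-0.82,0,1],[0,0,0,-1,-0.82,0,1]]' >/dev/null
python3 -m jog '[[0,0,0,-1,-0.82,0,1],[0,0,0,-1,-0.82,0,1],[0,0,0,-1,-0.82,0,1],[0,0,0,-1,-0.82,0,1],[0,0,0,-1,-0.82,0,1]]' >/dev/null
python3 -m jog '[[0,0,0,-1,-0.82,0,1],[0,0,0,-1,-0.82,0,1],[0,0,0,-1,-0.82,0,1],[0,0,0,-1,-0.82,0,1],[0,0,0,-1,-0.82,0,1]]'
python3 -m jog '[[0,0,1,0,0,0,1],[0,0,1,0,0,0,1],[0,0,1,0,0,0,1],[0,0,1,0,0,0,1],[0,0,1,0,0,0,1]]' >/dev/null
python3 -m jog '[[0,0,1,0,0,0,1],[0,0,1,0,0,0,1],[0,0,1,0,0,0,1],[0,0,1,0,0,0,1],[0,0,1,0,0,0,1]]' >/dev/null
python3 -m jog '[[0,0,1,0,0,0,1],[0,0,1,0,0,0,1],[0,0,1,0,0,0,1],[0,0,1,0,0,0,1],[0,0,1,0,0,0,1]]' >/dev/null
python3 -m jog '[[0,0,1,0,0,0,1],[0,0,1,0,0,0,1],[0,0,1,0,0,0,1],[0,0,1,0,0,0,1]]'
python3 go.py .583 -.119 .25
python3 -c "
from h import *
shot('wrist','w1')"
```

```text
t: 1.98
tool_pos: [0.5171, 0.0254, 0.2495]
tool_rot: [-0.725, -3.056, 0.0]
contact_force: [0.2, -0.6, -0.4]
opening: 0.0856
grip_force: 0.0
t: 4.35
tool_pos: [0.5167, 0.0267, 0.2494]
tool_rot: [-2.745, -1.526, 0.001]
contact_force: [-0.3, -0.6, 0.9]
opening: 0.0859
grip_force: 0.0
t 4.35 pos [0.5167 0.0267 0.2494] y-axis [ 0.849 -0.528 -0.001] z [-0.001  0.    -1.   ] yaw -31.85 q [-0.09 -0.21  1.86 -0.    1.49  0.46] F [-0.3 -0.6  0.9] op 0.08592151419020348 0.0
shift units [-2.96  4.44 -0.02]
```

View pics/w1.png

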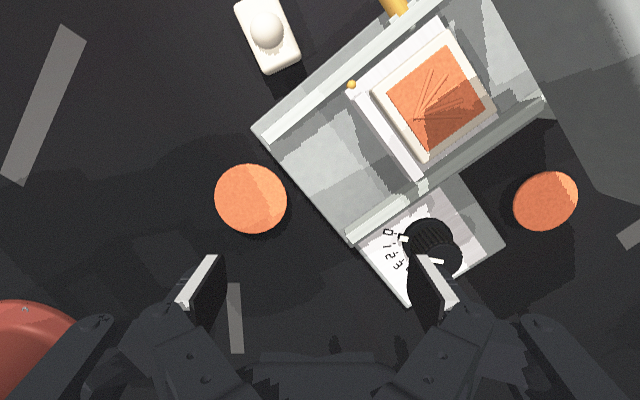

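The wrist view shows the pointer at (403,240) on numeral 0, the base corners at (252,128) and (352,246), and the wing corners at (505,243) and (407,307). I'll refine the pose with these.

```bash
cat > fit2.py <<'E'
from h import *
from fit import W,P,U
from scipy.optimize import least_squares
P3=np.array([[-180,95,22],[-180,-95,22],[-25,-212,22],[-175,-212,22]])/1000
U3=np.array([[252,128],[352,246],[505,243],[407,307]])
f=lambda p:(w2px('w1',W(p,P3))-U3)
p=np.load('press.npy');print(f(p).round(1))
r=least_squares(lambda p:f(p).ravel(),p);p=r.x;print(p,f(p).round(1),(w2px('t1',W(p,P))-U).round(1))
np.save('press.npy',p)
print('dial',W(p,[-.1,-.14,.062]),w2px('w1',W(p,[-.1,-.14,.079])),w2px('w1',W(p,[-.1,-.14,.034])))
print('face0',W(p,[-.09,0,.053]),'edges z76',w2px('w1',W(p,[[-.09,.05,.076],[-.09,-.05,.076],[-.078,.05,.076]])))
E
python3 fit2.py
python3 -m jog '[[0,0,0,-0.74,1,0,1],[0,0,0,-0.74,1,0,1],[0,0,0,-0.74,0.7,0,1],[0,0,0,0,0,0,1]]'
python3 -c "
from h import *
shot('wrist','w2')"
```

```text
[[-4.4  1. ]
 [-1.1  3.3]
 [ 2.   1.6]
 [-0.2  1.7]]
[0.66941786 0.0336779  0.11706299] [[-2.5 -2. ]
 [-0.2  1.7]
 [ 3.   1.1]
 [ 0.1  0.7]] [[-0.7 -1.3]
 [-0.8 -0.9]
 [-1.3 -1.7]
 [-1.1 -2.3]
 [-0.2 -2.3]
 [ 0.2 -0.6]
 [-1.4 -0.4]
 [ 0.6 -3.5]]
dial [[ 0.58645368 -0.11704351  0.062     ]] [[443.44441283 259.51922169]] [[428.89522997 241.17862012]]
face0 [[0.58003382 0.02316628 0.053     ]] edges z76 [[342.73534291 107.51210767]
 [403.27030823 189.24619902]
 [353.21452887  98.99422847]]
t: 4.9
tool_pos: [0.5509, -0.0741, 0.2494]
tool_rot: [-2.744, -1.528, 0.001]
contact_force: [-0.3, 0.4, 0.2]
opening: 0.0855
grip_force: 0.0
```

View pics/w2.png

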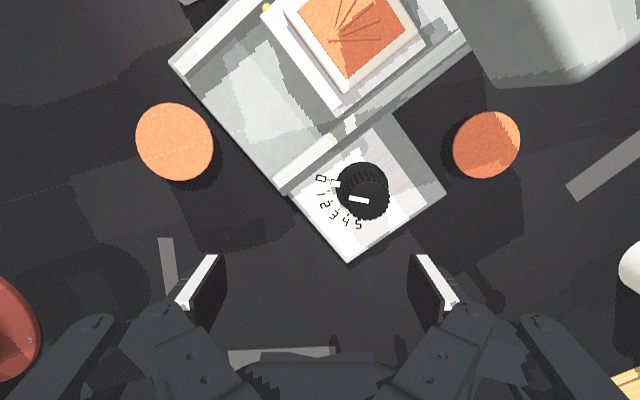

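The wrist view now shows the whole dial. The collar top is near (370,198) with its pointer at 0, base corners are at (169,67) and (284,195), and wing corners at (446,193) and (349,263).

```bash
cat > fit3.py <<'E'
from h import *
from fit import W
from scipy.optimize import least_squares
P3=np.array([[-180,95,22],[-180,-95,22],[-25,-212,22],[-175,-212,22]])/1000
U3=np.array([[169,67],[284,195],[446,193],[349,263]])
f=lambda p:(w2px('w2',W(p,P3))-U3)
p=least_squares(lambda p:f(p).ravel(),np.load('press.npy')).x;print(p,f(p).round(1))
np.save('press.npy',p)
D=W(p,[-.1,-.14,.062])[0]
print('dial',D)
img=cv2.imread('pics/w2.png')
a=np.linspace(0,2*np.pi,60)
for R,z in((.022,.079),(.03,.034)):
    q=w2px('w2',np.c_[D[0]+R*np.cos(a),D[1]+R*np.sin(a),0*a+z])
    cv2.polylines(img,[np.int32(np.round(q*16))],True,(0,255,0),1,cv2.LINE_AA,4)
cv2.imwrite('pics/w2o.png',img);crop('w2o',260,130,200,140,4,'w2c')
E
python3 fit3.py
```

```text
[0.66685378 0.03275288 0.12932481] [[-3.  -2.7]
 [ 1.   3.6]
 [ 3.1 -0.2]
 [-0.8  1.2]]
dial [ 0.58574391 -0.11897447  0.062     ]
```

View pics/w2c.png

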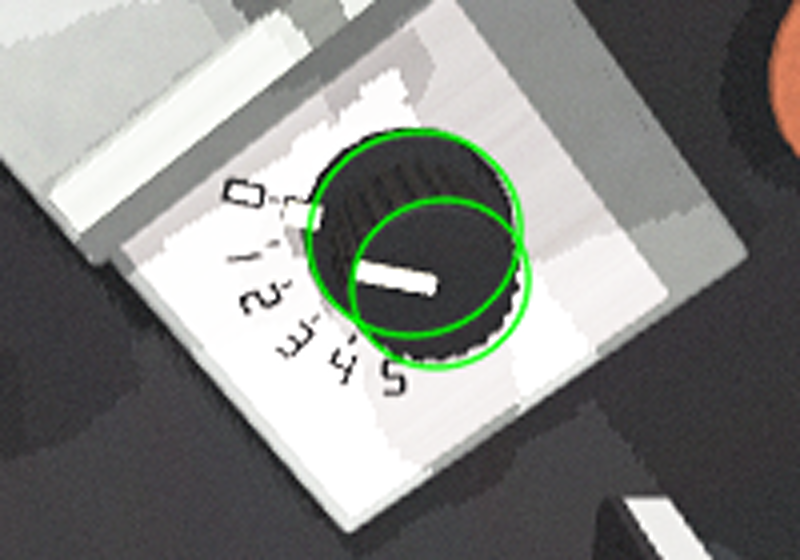

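```bash
python3 go.py .585 -.1185 .062
```

```text
t 4.95 pos [ 0.5507 -0.073   0.2495] y-axis [ 0.851 -0.526 -0.001] z [-0.001  0.001 -1.   ] yaw -31.73 q [-0.27 -0.11  1.77  0.    1.48  0.29] F [0.3 1.2 0.5] op 0.08530393058322297 0.0
shift units [-0.69  1.78  6.25]
```

```bash

python3 -m jog '[[0,0,0,-0.35,0.89,0,1],[0,0,0,-0.34,0.89,0,1],[0,0,0,0,0,1,1],[0,0,0,0,0,1,1],[0,0,0,0,0,1,1]]'
python3 -m jog '[[0,0,0,0,0,1,1],[0,0,0,0,0,0.8,1],[0,0,0,0,0,0.7,1],[0,0,0,0,0,0.75,1],[0,0,0,0,0,0,1]]'
python3 go.py .585 -.1185 .062
```

```text
t: 5.58
tool_pos: [0.5853, -0.1169, 0.159]
tool_rot: [-2.742, -1.533, -0.0]
contact_force: [0.4, -0.5, -0.4]
opening: 0.0854
grip_force: 0.0
t: 6.2
tool_pos: [0.5839, -0.1171, 0.0603]
tool_rot: [-2.74, -1.53, 0.005]
contact_force: [0.7, 0.0, 0.1]
opening: 0.0856
grip_force: 0.0
t 6.2 pos [ 0.5839 -0.1171  0.0603] y-axis [ 0.851 -0.525 -0.004] z [-0.004  0.002 -1.   ] yaw -31.64 q [-0.32  0.18  1.82  0.    1.15  0.23] F [0.7 0.  0.1] op 0.08555879756985126 0.0
shift units [-0.02  0.05 -0.06]
```

```bash

python3 -m jog '[[0,0,0,0,0,0,-1],[0,0,0,0,0,0,-1],[0,0,0,0,0,0,-1],[0,0,0,0,0,0,-1],[0,0,0,0,0,0,-1]]' 40
python3 -m jog '[[0,0,0,0,0,0,-1],[0,0,0,0,0,0,-1]]'
python3 go.py
```

```text
t: 6.82
tool_pos: [0.5846, -0.1173, 0.0642]
tool_rot: [-2.74, -1.529, 0.003]
contact_force: [-9.1, 4.6, 9.6]
opening: 0.0413
grip_force: 40.4
t: 7.08
tool_pos: [0.5846, -0.1173, 0.0642]
tool_rot: [-2.74, -1.529, 0.003]
contact_force: [-8.9, 4.8, 10.1]
opening: 0.041
grip_force: 40.4
t 7.08 pos [ 0.5846 -0.1173  0.0642] y-axis [ 0.851 -0.525 -0.004] z [-0.003  0.002 -1.   ] yaw -31.68 q [-0.32  0.17  1.81  0.    1.16  0.23] F [-8.9  4.8 10.1] op 0.04100678077307652 40.40119171142578
```

```bash

python3 -m jog '[[0,0,-1,0,0,0,-1],[0,0,-1,0,0,0,-1],[0,0,-1,0,0,0,-1],[0,0,-1,0,0,0,-1],[0,0,-1,0,0,0,-1]]'
python3 -m jog '[[0,0,-1,0,0,0,-1],[0,0,-1,0,0,0,-1],[0,0,-1,0,0,0,-1],[0,0,-1,0,0,0,-1],[0,0,-1,0,0,0,-1]]'
python3 -m jog '[[0,0,-1,0,0,0,-1],[0,0,-1,0,0,0,-1],[0,0,-1,0,0,0,-1],[0,0,-1,0,0,0,-1],[0,0,-1,0,0,0,-1]]'
python3 -m jog '[[0,0,-1,0,0,0,-1],[0,0,0,0,0,0,-1],[0,0,0,0,0,0,-1]]'
python3 go.py
python3 -c "
from station import status;print(status.get_obs()['wrist_torque'])"
```

```text
t: 7.7
tool_pos: [0.5848, -0.1174, 0.0642]
tool_rot: [-2.342, -2.089, 0.001]
contact_force: [-7.6, 4.7, 9.8]
opening: 0.0412
grip_force: 40.3
t: 8.32
tool_pos: [0.5849, -0.1174, 0.0642]
tool_rot: [-1.834, -2.547, -0.0]
contact_force: [-7.0, 4.5, 8.6]
opening: 0.0408
grip_force: 40.3
t: 8.95
tool_pos: [0.5851, -0.1173, 0.0642]
tool_rot: [-1.239, -2.884, -0.002]
contact_force: [-6.5, 4.9, 8.5]
opening: 0.0409
grip_force: 40.3
t: 9.32
tool_pos: [0.5851, -0.1172, 0.0642]
tool_rot: [-1.117, -2.934, -0.002]
contact_force: [-6.3, 5.3, 8.7]
opening: 0.0411
grip_force: 40.3
t 9.32 pos [ 0.5851 -0.1172  0.0642] y-axis [0.665 0.747 0.   ] z [-0.002  0.002 -1.   ] yaw 48.33 q [-0.32  0.17  1.81  0.    1.16 -1.17] F [-6.3  5.3  8.7] op 0.04110659430242766 40.30510604381561
[0.76037578 1.07226296 0.06902052]
```

```bash

python3 -m jog '[[0,0,0,0,0,0,0.7],[0,0,0,0,0,0,0.7],[0,0,0,0,0,0,0.7],[0,0,0,0,0,-1,0.7],[0,0,0,0,0,-1,0.7]]'
python3 -m jog '[[0,0,0,-1,0,-1,0.7],[0,0,0,-1,0,-1,0.7],[0,0,0,-1,0,-1,0.7],[0,0,0,0,0,-1,0.7],[0,0,0,0,0,0,0.7]]'
python3 go.py
python3 -c "
from h import *
shot('wrist','w3')"
```

```text
t: 9.95
tool_pos: [0.5851, -0.1183, 0.1226]
tool_rot: [-1.118, -2.935, 0.0]
contact_force: [0.3, 0.6, 0.3]
opening: 0.0723
grip_force: 0.0
t: 10.58
tool_pos: [0.6544, -0.1791, 0.246]
tool_rot: [1.116, 2.93, -0.0]
contact_force: [0.7, -0.6, -0.5]
opening: 0.0726
grip_force: 0.0
t 10.57 pos [ 0.6544 -0.1791  0.246 ] y-axis [0.665 0.747 0.002] z [ 0.006 -0.002 -1.   ] yaw 48.29 q [-0.38  0.17  1.49 -0.    1.47 -1.22] F [ 0.7 -0.6 -0.5] op 0.07263331137338996 0.0
```

View pics/w3.png

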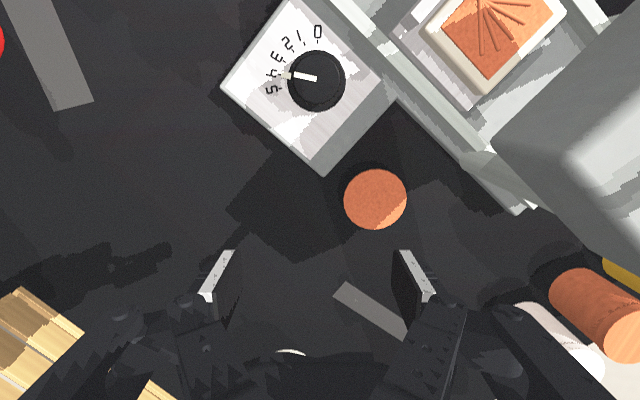

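The wrist view shows the pointer squarely at 4 (278,74). Next is the push.

```bash
cat > tgt.py <<'E'
from h import *
from fit import W
from scipy.spatial.transform import Rotation as Ro
import sys
p=np.load('press.npy'); p[2]=.122
o=status.get_obs(); R=Ro.from_rotvec(o['tool_rot'])
x,y,z,a=[float(v) for v in sys.argv[1:5]]   # press mm, tilt deg
T=W(p,[x/1000,y/1000,z/1000])[0]; A=np.radians(a)
px=np.array([np.cos(p[2]),np.sin(p[2]),0]); zt=px*np.sin(A)-np.array([0,0,np.cos(A)]); yt=np.array([-px[1],px[0],0])
G=Ro.from_matrix(np.c_[np.cross(yt,zt),yt,zt])
d=o['tool_pos']-[p[0],p[1],0]
print('t',round(o['t'],2),'press pos mm',(1000*np.array([px@d,yt@d,d[2]])).round(1),'F press',np.round([px@o['contact_force'],yt@o['contact_force'],o['contact_force'][2]],1),'q',o['q'].round(2))
print('turn units',((R.inv()*G).as_rotvec(degrees=True)/5).round(2),'shift units now',(R.inv().apply(T-o['tool_pos'])/.03).round(2),'shift in goal axes',(G.inv().apply(T-o['tool_pos'])/.03).round(2))
E
python3 tgt.py -160 0 200 0
```

```text
t 10.62 press pos mm [ -39.2 -208.   243.4] F press [ 0.7 -0.3 -0.7] q [-0.38  0.18  1.49 -0.    1.47 -1.22]
turn units [-0.    0.03 -9.74] shift units now [7.87 1.55 1.43] shift in goal axes [4.03 6.93 1.45]
```

```bash

python3 -m jog '[[0,0,0,1,0.2,0,-1],[0,0,0,1,0.2,0,-1],[0,0,0,1,0.2,0,-1],[0,0,0,1,0.2,0,-1],[0,0,0,1,0.2,0,-1]]' >/dev/null
python3 -m jog '[[0,0,0,1,0.2,0,-1],[0,0,0,1,0.2,0,-1],[0,0,-1,0.85,0.15,0,-1],[0,0,-1,0,0,0,-1],[0,0,-1,0,0,0,-1]]' >/dev/null
python3 -m jog '[[0,0,-1,0,0,0,-1],[0,0,-1,0,0,0,-1],[0,0,-1,0,0,0,-1],[0,0,-1,0,0,0,-1],[0,0,-1,0,0,0,-1]]' >/dev/null
python3 -m jog '[[0,0,-1,0,0,0,-1],[0,0,-0.75,0,0,0,-1],[0,0,0,0,0,0,-1]]'
python3 tgt.py -160 0 100 30
```

```text
t: 12.88
tool_pos: [0.5067, 0.0135, 0.2403]
tool_rot: [0.192, -3.133, -0.001]
contact_force: [-0.1, -0.1, 0.7]
opening: -0.0003
grip_force: 0.0
t 12.88 press pos mm [-161.3    0.3  240.3] F press [-0.1 -0.1  0.7] q [-0.12 -0.23  1.89 -0.    1.48 -1.81]
turn units [ 0.01 -6.04  0.01] shift units now [-0.06 -0.01  4.68] shift in goal axes [ 2.3  -0.01  4.07]
```

Now I'll tilt by 30 degrees, then descend with the fingers shut.

```bash

python3 -m jog '[[0,-1,0,0,0,0,-1],[0,-1,0,0,0,0,-1],[0,-1,0,0,0,0,-1],[0,-1,0,0,0,0,-1],[0,-1,0,0,0,0,-1]]' >/dev/null
python3 -m jog '[[0,-1,0,0,0,0,-1],[0,0,0,0.57,0,1,-1],[0,0,0,0.57,0,1,-1],[0,0,0,0.57,0,1,-1],[0,0,0,0.57,0,1,-1]]'
python3 tgt.py -150 0 64 30
```

```text
t: 14.12
tool_pos: [0.5076, 0.0135, 0.1022]
tool_rot: [-0.16, 2.615, 0.044]
contact_force: [1.0, -0.4, -0.5]
opening: 0.0001
grip_force: 0.0
t 14.12 press pos mm [-160.4    0.3  102.2] F press [ 1.  -0.5 -0.5] q [-0.2  -0.4   2.33  0.24  0.73 -2.04]
turn units [ 0.01 -0.01 -0.  ] shift units now [ 0.33 -0.01  1.28] shift in goal axes [ 0.33 -0.01  1.28]
```

```bash

python3 -m jog '[[0,0,0,0.17,0,0.64,-1],[0,0,0,0.16,0,0.64,-1],[0,0,0,-0.43,0,0.25,-1],[0,0,0,-0.43,0,0.25,-1],[0,0,0,0,0,0,-1]]'
python3 tgt.py -14 0 64 30
python3 -m jog '[[0,0,0,-0.43,0,0.25,-1],[0,0,0,-0.43,0,0.25,-1],[0,0,0,-0.43,0,0.25,-1],[0,0,0,0,0,0,-1]]'
python3 tgt.py -14 0 64 30
```

```text
t: 14.75
tool_pos: [0.5485, 0.0185, 0.0653]
tool_rot: [-0.161, 2.615, 0.044]
contact_force: [-0.3, -0.2, 0.4]
opening: 0.0002
grip_force: 0.0
t 14.75 press pos mm [-119.2    0.3   65.3] F press [-0.3 -0.1  0.4] q [-0.17 -0.2   2.25  0.26  0.61 -2.04]
turn units [ 0.01 -0.02  0.01] shift units now [-3.02 -0.01  1.79] shift in goal axes [-3.02 -0.01  1.79]
t: 15.25
tool_pos: [0.5928, 0.0239, 0.0656]
tool_rot: [-0.161, 2.614, 0.044]
contact_force: [-1.2, 0.3, -0.0]
opening: -0.0003
grip_force: 0.0
t 15.25 press pos mm [-74.6   0.2  65.6] F press [-1.1  0.5 -0. ] q [-0.14 -0.08  2.14  0.24  0.59 -2.01]
turn units [ 0.01 -0.01  0.01] shift units now [-1.72 -0.01  1.06] shift in goal axes [-1.72 -0.01  1.06]
```

```bash

python3 -m jog '[[0,0,0,-0.29,0,0.17,-1],[0,0,0,-0.29,0,0.17,-1],[0,0,0,-0.29,0,0.17,-1],[0,0,0,-0.29,0,0.17,-1],[0,0,0,0,0,0,-1]]'
python3 tgt.py -14 0 64 30
python3 -c "
from h import *
shot('scene','s2');crop('s2',280,160,150,110,5,'s2c')"
```

```text
t: 15.88
tool_pos: [0.6347, 0.0287, 0.0665]
tool_rot: [-0.161, 2.612, 0.043]
contact_force: [-0.4, -0.6, 0.6]
opening: -0.0002
grip_force: 0.0
t 15.88 press pos mm [-32.4  -0.1  66.5] F press [-0.4 -0.5  0.6] q [-0.12  0.02  2.05  0.22  0.58 -1.97]
turn units [0.   0.02 0.02] shift units now [-0.49  0.    0.38] shift in goal axes [-0.49  0.    0.38]
```

View pics/s2c.png

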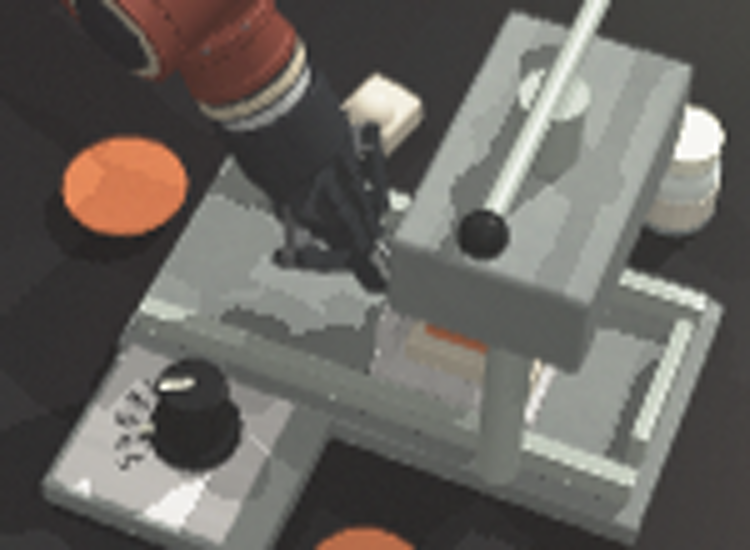

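The scene crop shows the fingers at (380,280) pushing the carriage, which is now mostly under the head. I'll go on in small steps and watch the force.

```bash

python3 -m jog '[[0,0,0,-0.14,0,0.09,-1],[0,0,0,-0.14,0,0.09,-1]]' | sed -n 2,4p
python3 -m jog '[[0,0,0,-0.07,0,0.05,-1],[0,0,0,-0.07,0,0.05,-1]]' | sed -n 2,4p
python3 -m jog '[[0,0,0,-0.07,0,0.05,-1],[0,0,0,-0.07,0,0.05,-1]]' | sed -n 2,4p
python3 -m jog '[[0,0,0,-0.07,0,0.05,-1],[0,0,0,0,0,0,-1]]' | sed -n 2,4p
python3 tgt.py -14 0 64 30
```

```text
tool_pos: [0.6435, 0.0299, 0.0655]
tool_rot: [-0.161, 2.613, 0.043]
contact_force: [-1.3, -1.0, 0.5]
tool_pos: [0.6483, 0.0305, 0.065]
tool_rot: [-0.161, 2.614, 0.043]
contact_force: [-4.5, -0.2, 3.5]
tool_pos: [0.6536, 0.0312, 0.0643]
tool_rot: [-0.161, 2.613, 0.043]
contact_force: [-0.3, 0.3, 1.0]
tool_pos: [0.6555, 0.0315, 0.0639]
tool_rot: [-0.162, 2.615, 0.043]
contact_force: [-6.4, -0.7, 4.2]
t 16.93 press pos mm [-11.4   0.1  63.9] F press [-6.5  0.1  4.2] q [-0.11  0.07  1.99  0.22  0.58 -1.96]
turn units [ 0.01 -0.02  0.02] shift units now [ 0.07 -0.   -0.05] shift in goal axes [ 0.07 -0.   -0.05]
```

```bash

python3 -m jog '[[0,0,0,-0.04,0,0.02,-1],[0,0,0,0,0,0,-1]]' | sed -n 2,4p
python3 tgt.py -60 0 64 30
```

```text
tool_pos: [0.6557, 0.0316, 0.0638]
tool_rot: [-0.163, 2.618, 0.044]
contact_force: [-16.0, -2.3, 11.5]
t 17.18 press pos mm [-11.2   0.2  63.8] F press [-16.2  -0.4  11.5] q [-0.11  0.07  1.99  0.21  0.58 -1.96]
turn units [ 0.02 -0.05  0.02] shift units now [ 1.41 -0.   -0.81] shift in goal axes [ 1.41 -0.01 -0.82]
```

The force climbs to 16 N with no motion, so the carriage is on its hard stop. I'll back off, lift and check.

```bash

python3 -m jog '[[0,0,0,0.43,0,-0.25,-1],[0,0,0,0.87,0,-0.5,-1],[0,0,0,0.87,0,-0.5,-1],[0,0,0,0.87,0,-0.5,-1],[0,0,0,0.3,0,-0.9,-1]]' >/dev/null
python3 -m jog '[[0,0,0,0,0,-1,-1],[0,0,0,0,0,-1,-1],[0,0,0,0,0,-1,-1],[0,0,0,0,0,-1,-1],[0,0,0,0,0,0,-1]]'
python3 -c "
from h import *
from fit import W
shot('wrist','w4');shot('scene','s3')
p=np.load('press.npy');p[2]=.122
q=W(p,[[.005,.05,.076],[.005,-.05,.076],[0,.05,.076],[0,-.05,.076]]);print(w2px('w4',q))
a=cv2.imread('pics/w4.png');b=cv2.imread('pics/s3.png')[160:270,260:440]
b=cv2.resize(b,(640,391),interpolation=cv2.INTER_CUBIC)
cv2.imwrite('pics/m4.png',cv2.resize(np.vstack([a[:,:],b])[:,:],(480,593)))
"
```

```text
t: 18.42
tool_pos: [0.4728, 0.0084, 0.1894]
tool_rot: [-0.161, 2.608, 0.041]
contact_force: [0.1, -0.9, 0.8]
opening: -0.0
grip_force: 0.0
[[360.00662011 270.8428765 ]
 [275.14906466 270.64042298]
 [360.45530675 268.70591326]
 [274.73243706 268.50170253]]
```

View pics/m4.png

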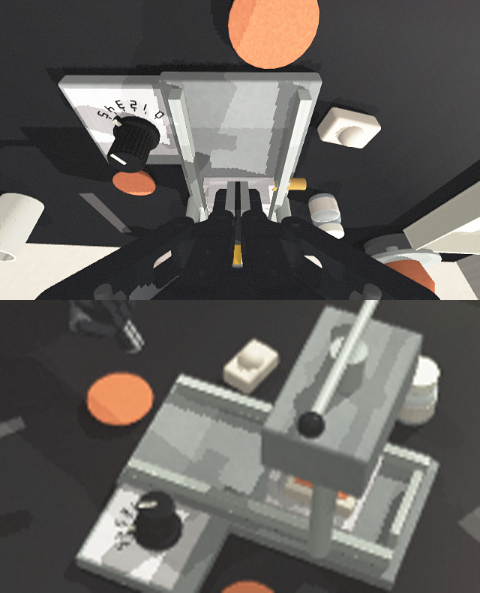

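```bash
python3 -c "
from h import *
from fit import W
p=np.load('pics/../press.npy');p[2]=.122
for fn in('w4','s3'):
  for x in(.005,-.002,-.01):print(fn,x,w2px(fn,W(p,[[x,.05,.024],[x,-.05,.024],[x,.05,.076],[x,-.05,.076]])).round(0).tolist())
crop('w4',220,200,200,150,4,'w4c')
"
```

```text
w4 0.005 [[356.0, 235.0], [279.0, 234.0], [360.0, 271.0], [275.0, 271.0]]
w4 -0.002 [[357.0, 231.0], [278.0, 231.0], [361.0, 268.0], [275.0, 268.0]]
w4 -0.01 [[357.0, 228.0], [278.0, 227.0], [361.0, 264.0], [274.0, 264.0]]
s3 0.005 [[370.0, 213.0], [359.0, 236.0], [371.0, 204.0], [360.0, 227.0]]
s3 -0.002 [[368.0, 213.0], [357.0, 235.0], [369.0, 203.0], [358.0, 226.0]]
s3 -0.01 [[366.0, 212.0], [355.0, 234.0], [367.0, 202.0], [355.0, 225.0]]
```

View pics/w4c.png

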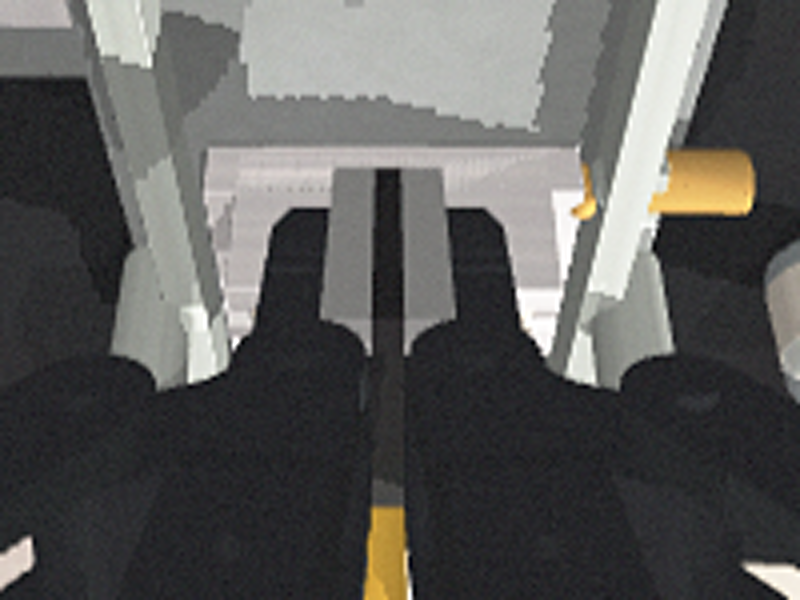

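The crop shows the carriage's lower front edge at row 237, where 235 is predicted for home, and the plunger sits in its notch.

```bash
python3 -c "
from station import finish_job;print(finish_job())"
```

```text
the job is handed in; nothing more can be done
None
```

The job is handed in: the dial pointer stands at 4, the carriage is past its detent and fully home, and nothing else on the table was touched (about 18.5 s used of the 51 s allowed).

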